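# Bolt the sample case shut

## Robot

A 7-joint arm with a two-finger parallel gripper is mounted at the origin on a cart in front of the work surface, level with it; the furniture and walls round the work are solid. World frame = base frame: x ahead of the robot, y to its left, z up, the work surface at z = 0. Lengths are in m, angles in rad, forces in N, time in s.
With the tool pointing down it reaches from about 0.4 to 0.9 m from the base axis. Payload 5.6 kg.
Tool frame: the origin (TCP) lies midway between the tips of the shut fingers; the grasp point (between the pads) lies 19 mm behind it; z points along the fingers, y is the line along which they close (so a half turn about z gives the same grasp; the last joint's range is limited). The gripper opens to 92 mm and grips with 3 to 60 N. Pads are 20 mm wide; open, the fingers measure 128 mm over their backs; the gripper's body (75 mm by 189 mm) begins 69 mm behind the grasp point.
Start: joints at [-1.351, 0.468, -0.012, 1.603, 0.006, 1.071, -0.056], TCP at [0.169, 0.628, 0.215] pointing down, gripper open.
Joint ranges: [-2.53, 2.53], [-0.31, 2.02], [-1.57, 1.55], [0.28, 2.44], [-1.29, 4.43], [0.15, 1.84], [-2.92, 2.92]. Speed limits (rad/s): [2.57, 2.57, 3.14, 3.14, 3.14, 3.14, 3.14].

## Interface

Orientations are given as a 3x3 rotation matrix whose columns are the frame's x, y, z axes.
In Python, from station import env, effector, solver, viewer, workorder, search_frame, tip_of gives the robot as it stands. Calls block until the motion is done:
- env.reach(position, orientation): joint-space move of the TCP to a pose.
- env.movel(position, frame=None, rate=0.15): straight line of the TCP; frame=None keeps the orientation; rate is the mean speed in m/s.
- env.goto_joints(angles): joint-space move.
- effector.release() and effector.grasp(squeeze=None): open the fingers fully, or close them until they stop; squeeze is the grip in N (None keeps the last).
- env.pause(seconds).
- solver.inverse_kinematics(position, orientation): joint angles nearest the present ones, or None.
- env.sense(): the state.
- viewer.read_camera(name): name is "side" or "top" or "wrist"; returns (picture, depth): 480x640x3 uint8, red, green, blue; 480x640 float32, m along the optical axis (not along the pixel's ray), 0 where there is no reading.
- viewer.camera_info(name): a dict with "intrinsics" (3x3 intrinsics, pixels), "eye" and "rotation" of the camera in the world; the wrist camera has in their place "T_tool_cam" (4x4, takes a point from camera to tool coordinates, whose origin is the TCP and whose axes are the flange's). Camera axes: x right, y up, looking along -z (the intrinsics and any distortion apply to the point x, -y, -z); pixel columns grow to the right and rows downward; lengths in m; the calibration is good to about 2 mm. A picture is of the moment at which its call begins: read the wrist's pose just before it. camera_info takes no time and is no camera call.
A pose or a line that the arm cannot do raises env.PlanningError and nothing moves.
- workorder.finish_job(): hands the job in; it is judged then, once.
Trained networks look in the newest picture that a camera, given by its name, has taken for a name from the list of things; names that differ only in an ending like _2 or _b are one class to them, and where a whole thing is asked for, a point or a joint stands for the part that bears it (a point fixed in the world has none). Each returns a list of dicts, best first, with "score" (0 to 1); they miss things now and then, are a little off and sometimes report something else, mostly with a low value. They report only what shows in the picture. A call takes as long as a camera call.
- search_frame(camera, name): "at" ([x, y, z] in m, in world coordinates, good to about 4 mm: the middle of the surface that is visible of it).
- tip_of(camera, name): "at" ([x, y, z] in m, in world coordinates, good to about 4 mm: a listed point, or the origin of a listed thing).
The state is a dict: "t": time; "joint_positions": joint angles; "joint_velocities": joint speeds; "tau": joint torques, N m; "ee_pos": TCP position; "tcp_rot": TCP orientation; "wrist_force": force on the tool from outside, world axes, zero at the start; "moment": the same for the moment, N m; "gripper_width": finger opening in m; "grasp_force": force on a finger pad.
Only numpy, scipy, OpenCV 4.12 (cv2) and the standard library are available. Lean on these libraries where they do the work, as an engineer would, in place of code of your own. Each camera call takes 0.05 s, during which the arm holds its last target. There are 200 camera calls.

## Task

Lock the closed sample case with its barrel bolt: lift the red-knobbed handle out of its notch, slide the bolt towards the staple on the pale deck until you feel it meet its stop, lower the handle fully into the notch there and let go. Work gently, without forcing the handle against the steel guard or ramming it into the brass stop, and leave the vial, the beaker and the weight where they stand.

Things in the scene. Friction and masses are not known exactly. Their poses are not given: they have to be found in the camera images.
- case: Closed sample case, fixed: grey body, blue lid, pale deck, 80 (x) x 240 (y) x 48 (z) mm. Origin: centre of its underside; x to its back, y along the bolt towards the staple, z up. A steel guard 4 mm thick, top at z = 73 mm, stands 12 to 16 mm in front of the bolt's axis and has the unlocked notch, 10 mm wide, at y = -46 mm; a brass keeper on it has the second, locked notch.
- latch: Steel barrel bolt on the lid: two guide brackets, a 10 mm rod and the handle. Origin and axes are those of the case; the rod's axis runs along y at x = -18 mm, z = 64 mm. Pressing the handle on guard or stop with over 15 N counts as forcing; both are stiff.
- bolt (a joint): Travel of the rod along y, m: 0 (+-1 mm) at the start, friction about 1.5 N. After 38 to 64 mm the raised handle meets the stop, a brass plate up to z = 86 mm. This distance differs each time and is not measured: feel for it. At the stop the handle is right over the locked notch (10 mm wide, so 3 mm of play back towards the start); before it the guard bars the way down.
- handle (a joint): Swing about the rod's axis, rad: 0 level to the case's front, down in a notch (0 to 0.08 at the start, cannot go lower); 1.5 almost upright, upper limit. Clears the guard from 0.95 up; 1.25 is safe. Stiff (0.03 N m): it stays where it is left and must be brought down.
- knob (a point): Centre of the red ball knob, 18 mm across, on the handle's end: a 7 mm arm, 58 mm from the rod's axis to the knob's centre. Handle down, the knob hangs 36 mm in front of the case, 64 mm above the worktop, free all round; pinched from above with fingers closing along the case's y, it turns between the pads as the handle swings.
- vial: Sample vial with a red cap, 30 mm across, 50 mm tall, standing upright near the staple end of the case; origin under its centre. Bystander.
- beaker: Small clear beaker, 53 x 59 x 56 mm, standing near the hinge end of the case; origin under its centre. Bystander.
- weight: Small pale calibration weight with a button top, 21 mm across, 22 mm tall, near the staple end of the case; origin under its centre. Bystander.

How it is judged:
By the outcome, as a careful person would: the job done as asked, in the order asked, and still so for the second after the job is handed in, with the robot touching nothing.
It also fails if it takes over 46 s, if anything falls off the work surface, if the arm or the gripper's body presses on something with over 40 N, if the wrist force passes 120 N, or if a joint passes its speed limit or range.

## Working session

There is one attempt and no reset: what is moved stays moved. The work goes in short steps, each a Python script; the robot and the scene stay as the last script left them, time stands still between calls to the robot, and variables do not carry over. Pictures are saved under pics/ and viewed, at most 10 in all, crops included, and the job is handed in when it is done.

```bash
mkdir -p pics; ls; python3 - <<'E'
from station import *
import cv2,numpy as np
ims=[]
for c in ["top","side"]:
    p,d=viewer.read_camera(c); cv2.imwrite(f"pics/{c}.png",p[:,:,::-1])
    for n in ["case","latch","knob","vial","beaker","weight"]:
        for f in (tip_of,search_frame):
            print(c,n,f.__name__,[(np.round(r["at"],3).tolist(),round(r["score"],2)) for r in f(c,n)[:2]])
s=env.sense();print(s["t"],s["ee_pos"],s["tcp_rot"],s["wrist_force"],s["gripper_width"])
E
```

```text
pics
top case call [([0.516, 0.06, 0.003], 0.83)]
top case call [([0.516, 0.066, 0.053], 0.97)]
top latch call [([0.518, 0.055, -0.002], 0.9)]
top latch call [([0.502, 0.005, 0.068], 0.82), ([0.52, 0.066, 0.05], 0.67)]
top knob call [([0.446, -0.004, 0.064], 0.52)]
top knob call [([0.469, 0.005, 0.067], 0.5)]
top vial call [([0.509, 0.215, -0.002], 0.51)]
top vial call [([0.506, 0.216, 0.05], 0.48)]
top beaker call [([0.536, -0.122, 0.001], 0.8)]
top beaker call [([0.536, -0.124, 0.019], 0.59)]
top weight call [([0.441, 0.226, -0.002], 0.39)]
top weight call [([0.442, 0.224, 0.012], 0.66)]
side case call [([0.518, 0.057, -0.0], 0.72)]
side case call [([0.502, 0.123, 0.046], 0.88)]
side latch call []
side latch call [([0.5, 0.006, 0.068], 0.81)]
side knob call [([0.449, 0.0, 0.069], 0.63)]
side knob call [([0.467, 0.006, 0.069], 0.65)]
side vial call [([0.509, 0.219, -0.001], 0.69)]
side vial call [([0.503, 0.228, 0.036], 0.9)]
side beaker call [([0.535, -0.121, -0.002], 0.86)]
side beaker call [([0.536, -0.119, 0.044], 0.67)]
side weight call [([0.44, 0.224, -0.0], 0.49)]
side weight call [([0.439, 0.23, 0.017], 0.48)]
1.3 [0.16892361 0.6276622  0.214593  ] [[-9.65636213e-01  2.59897481e-01  5.40634599e-05]
 [ 2.59897480e-01  9.65636215e-01 -2.04225421e-05]
 [-5.75134020e-05 -5.66978929e-06 -9.99999998e-01]] [ 0.23276486  0.05123134 -0.23340705] 0.0916429681528805
```

View pics/top.png

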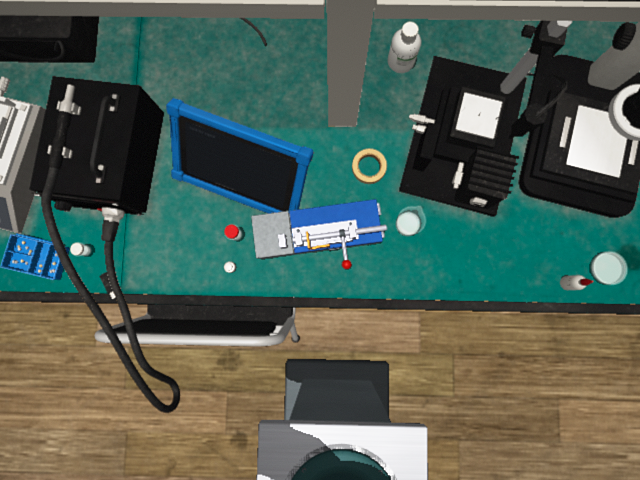

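View pics/side.png

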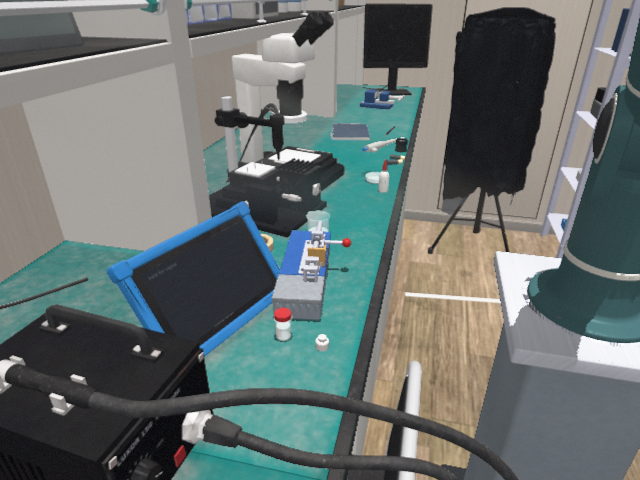

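The top view shows the case from (255,238) to (383,222), with the knob at (347,265) and the vial and weight off its left end. The side view agrees. The case yaw is slightly positive, so I'll fit it from depth and then look from above with the wrist camera.

```bash
cat > h.py <<'E'
from station import *
import cv2,numpy as np
def rot(yaw):  # tool down, tool y along case y (sign s.t. near start)
    y=np.array([-np.sin(yaw),np.cos(yaw),0]); z=np.array([0,0,-1.]); return np.column_stack([np.cross(y,z),y,z])
def cloud(c):
    s=env.sense(); p,d=viewer.read_camera(c); i=viewer.camera_info(c); K=np.array(i["intrinsics"])
    v,u=np.mgrid[:480,:640]
    if i.get("distortion") is not None: print("dist",i["distortion"])
    q=np.dstack([(u-K[0,2])/K[0,0]*d,-(v-K[1,2])/K[1,1]*d,-d])
    if c=="wrist":
        T=np.array(i["T_tool_cam"]); q=q@T[:3,:3].T+T[:3,3]; R,e=np.array(s["tcp_rot"]),np.array(s["ee_pos"])
    else: R,e=np.array(i["rotation"]),np.array(i["eye"])
    return p,d,q@R.T+e
def caserect(p,d,w):
    m=(d>0)&(w[...,2]>.040)&(w[...,2]<.056)&(abs(w[...,0]-.517)<.09)&(abs(w[...,1]-.06)<.15)
    m=cv2.morphologyEx(m.astype(np.uint8),cv2.MORPH_OPEN,np.ones((3,3)))>0
    (c,sz,a)=cv2.minAreaRect((w[m][:,:2]*1000).astype(np.float32)); return m.sum(),c,sz,a
E
python3 - <<'E'
from h import *
print(viewer.camera_info("wrist"))
print(caserect(*cloud("top")))
s=env.sense(); e=s["ee_pos"]
env.movel([e[0],e[1],.3],rate=.3)
for yaw in (.1,):
    env.reach([.46,.03,.30],rot(yaw))
p,d,w=cloud("wrist"); cv2.imwrite("pics/w1.png",p[:,:,::-1])
print(caserect(p,d,w))
for n in ["case","latch","knob"]: print(n,[(np.round(r["at"],4).tolist(),round(r["score"],2)) for r in tip_of("wrist",n)[:2]])
hsv=cv2.cvtColor(p,cv2.COLOR_RGB2HSV); m=((hsv[...,0]<8)|(hsv[...,0]>172))&(hsv[...,1]>150)&(hsv[...,2]>60)&(d>0)
n,l,st,ce=cv2.connectedComponentsWithStats(m.astype(np.uint8))
for k in range(1,n):
    if st[k,4]>60: print(st[k],ce[k],np.median(w[l==k],0).round(4), w[l==k].max(0).round(4),w[l==k].min(0).round(4))
print(env.sense()["t"],env.sense()["joint_positions"])
E
```

```text
{'intrinsics': array([[422.04838883,   0.        , 317.44478912],
       [  0.        , 422.04838883, 237.13432131],
       [  0.        ,   0.        ,   1.        ]]), 'T_tool_cam': array([[ 7.38416852e-04,  9.56817975e-01,  2.90686801e-01,
         8.31712432e-02],
       [ 9.99999526e-01, -5.22269740e-04, -8.21156742e-04,
         5.54113110e-04],
       [-6.33880612e-04,  2.90687270e-01, -9.56817908e-01,
        -1.70570368e-01],
       [ 0.00000000e+00,  0.00000000e+00,  0.00000000e+00,
         1.00000000e+00]])}
(np.int64(4843), (518.7217407226562, 72.62606811523438), (287.3520202636719, 135.58770751953125), 83.9816665649414)
(np.int64(14489), (533.3596801757812, 74.14020538330078), (121.13909912109375, 278.9533996582031), 8.823575019836426)
case [([0.517, 0.0616, -0.0001], 0.81)]
latch [([0.5143, 0.0579, -0.0022], 0.88)]
knob [([0.449, -0.0007, 0.064], 0.67)]
[278 174  18  17 246] [286.41869919 182.23577236] [0.447  0.0009 0.0716] [0.4547 0.009  0.0758] [ 0.4396 -0.0077  0.0646]
[474 243  27  25 501] [487.31936128 254.94610778] [0.5058 0.2167 0.0505] [0.5195 0.2303 0.0532] [0.4944 0.2051 0.0419]
4.35 [-0.7251454   0.03372544  0.61156602  1.97230455 -0.02108443  1.14178549
  1.56664062]
```

View pics/w1.png

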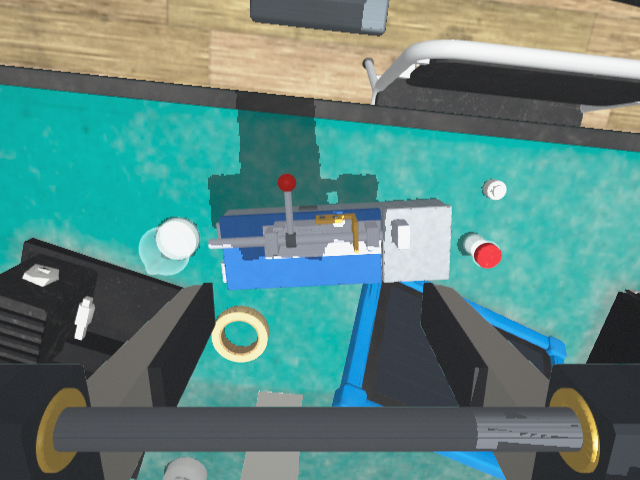

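The wrist view shows the knob at (286,182) with the handle down, the bolt over the blue lid, and the brass stop near (355,230). The deck is on the right. The knob position agrees across the measurements. I still need a clean yaw from the lid and the rod.

```bash
python3 - <<'E'
from h import *
p,d,w=cloud("wrist")
hsv=cv2.cvtColor(p,cv2.COLOR_RGB2HSV)
b=(hsv[...,0]>105)&(hsv[...,0]<125)&(hsv[...,1]>150)&(abs(w[...,2]-.048)<.008)&(d>0)&(abs(w[...,0]-.52)<.07)&(w[...,1]>-.09)&(w[...,1]<.2)
n,l,st,ce=cv2.connectedComponentsWithStats(b.astype(np.uint8)); 
k=1+np.argmax(st[1:,4]); print(st[k])
m=l==k; pts=w[m]
# back edge: for each y bin the max x
y=np.round(pts[:,1]/.004)
B=np.array([[t*.004,pts[y==t,0].max()] for t in np.unique(y) if (y==t).sum()>5]); f=np.polyfit(B[2:-2,0],B[2:-2,1],1)
for _ in range(3):
    r=B[:,1]-np.polyval(f,B[:,0]); g=abs(r)<.003; f=np.polyfit(B[g,0],B[g,1],1)
print("back edge slope->yaw",-np.arctan(f[0]),g.sum(),len(B),"x at y=0.06",np.polyval(f,.06),"lid z",np.median(pts[:,2]))
# whole case top (lid+deck)
roi=(abs(w[...,2]-.048)<.006)&(d>0)&(np.mgrid[:480,:640][0]>190)&(np.mgrid[:480,:640][0]<295)&(np.mgrid[:480,:640][1]>215)&(np.mgrid[:480,:640][1]<455)
roi=cv2.morphologyEx(roi.astype(np.uint8),cv2.MORPH_OPEN,np.ones((5,5)))>0
print(cv2.minAreaRect((w[roi][:,:2]*1000).astype(np.float32)))
# handle arm: grey pixels between knob and rod
print([w[r,289].round(4).tolist() for r in (195,205,215,225)], [(w[r,282:298,2]*1000).round().tolist() for r in (200,210)])
# rod (z> .064) line
h=(w[...,2]>.060)&(w[...,2]<.08)&(w[...,0]>.48)&(w[...,0]<.53)&(d>0)&(w[...,1]<-.02)&(w[...,1]>-.1)
print("rod",h.sum(),np.arctan2(*(np.linalg.svd((w[h]-w[h].mean(0))[:,:2])[2][0])),w[h].mean(0))
E
```

```text
[ 223  247  159   42 4190]
back edge slope->yaw 0.15125174012509465 41 43 x at y=0.06 0.5554514341435988 lid z 0.048649790682233546
((522.20166015625, 56.27851867675781), (93.38130187988281, 245.0991973876953), 8.843978881835938)
[[0.4596, 0.0038, 0.0683], [0.4697, 0.0046, 0.0673], [0.4798, 0.0054, 0.0667], [0.4895, 0.0063, 0.0684]] [[-1.0, -0.0, -0.0, 66.0, 68.0, 69.0, 69.0, 68.0, 67.0, 66.0, 2.0, 0.0, -2.0, -0.0, 1.0, 1.0], [22.0, 25.0, 24.0, 24.0, 67.0, 67.0, 67.0, 67.0, 68.0, 69.0, 67.0, 24.0, 26.0, 27.0, 28.0, 26.0]]
rod 523 2.9848186059212805 [ 0.5133336  -0.0459677   0.06849437]
```

```bash
python3 - <<'E'
from h import *
R=rot(.153)
env.reach([.447,.001,.125],R)
p,d,w=cloud("wrist"); cv2.imwrite("pics/w2.png",p[:,:,::-1])
hsv=cv2.cvtColor(p,cv2.COLOR_RGB2HSV); m=((hsv[...,0]<8)|(hsv[...,0]>172))&(hsv[...,1]>150)&(hsv[...,2]>60)&(d>0)
n,l,st,ce=cv2.connectedComponentsWithStats(m.astype(np.uint8))
for k in range(1,n):
    if st[k,4]>60:
        q=w[l==k]; A=np.c_[2*q,np.ones(len(q))]; s=np.linalg.lstsq(A,(q**2).sum(1),rcond=None)[0]
        print(st[k],ce[k],np.median(q,0).round(4),q.max(0).round(4),q.min(0).round(4),"sphere",s[:3].round(4),np.sqrt(s[3]+s[:3]@s[:3]).round(4))
print([(np.round(r["at"],4).tolist(),round(r["score"],2)) for r in tip_of("wrist","knob")[:2]])
s=env.sense();print(s["t"],s["ee_pos"],s["wrist_force"],s["moment"],s["joint_positions"].round(2))
E
```

```text
[300 243  30  29 701] [314.35235378 257.2425107 ] [4.457e-01 1.000e-04 7.140e-02] [0.4548 0.0088 0.0753] [ 0.4393 -0.0082  0.0628] sphere [0.4481 0.0005 0.0658] 0.0084
[597 354  35  10 224] [613.96875    359.71428571] [0.4959 0.2133 0.0467] [0.5026 0.2233 0.0517] [0.494  0.2056 0.0403] sphere [0.505  0.2173 0.0463] 0.0108
[([0.4503, -0.0004, 0.0643], 0.93)]
5.2417 [0.44882746 0.00165354 0.12654089] [-0.25945987  0.30747774 -0.24779227] [ 0.01494447 -0.04725751  0.01547904] [-0.61  0.28  0.62  2.19 -0.25  0.73  1.9 ]
```

View pics/w2.png

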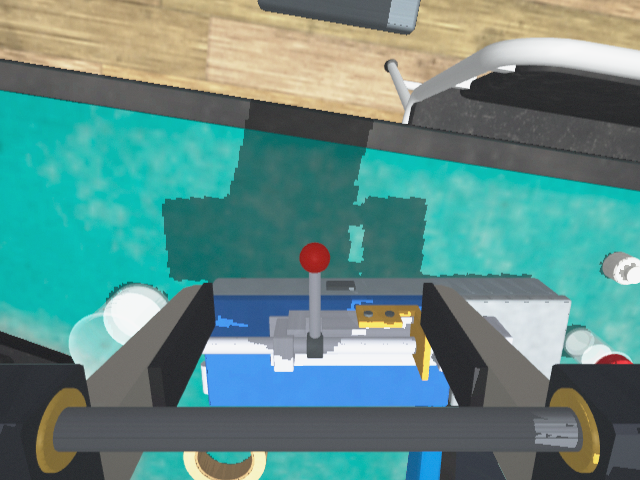

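The knob is centred between the fingers at (314,257), and the handle is vertical in the image, so the yaw is right. I'll descend and grip lightly.

```bash
python3 - <<'E'
from h import *
env.movel([.448,.0005,.046],rot(.153),rate=.1)
env.pause(.3); s=env.sense(); print(s["t"],s["ee_pos"].round(4),s["wrist_force"].round(2))
effector.grasp(6); env.pause(.2)
for _ in range(3):
    s=env.sense(); print(s["t"],s["ee_pos"].round(4),s["wrist_force"].round(2),s["gripper_width"],s["grasp_force"]); env.pause(.1)
E
```

```text
6.4833 [0.4483 0.0006 0.0464] [-0.72  0.16  0.71]
7.8 [4.481e-01 3.000e-04 4.600e-02] [-0.01 -1.14 -0.77] 0.017253639840241492 6.000021770596504
7.9 [4.481e-01 3.000e-04 4.600e-02] [ 0.17 -2.77 -0.8 ] 0.017098068895634304 5.999981760978699
8.0 [4.48e-01 3.00e-04 4.60e-02] [ 0.49 -2.62  0.01] 0.016990849442301593 5.999981313943863
```

```bash
cat >> h.py <<'E'
Y=.153; Rc=np.array([[np.cos(Y),-np.sin(Y),0],[np.sin(Y),np.cos(Y),0],[0,0,1]])
P0=np.array([.448,.0003,.046]); TH0=.03
def at(th,y): return P0+Rc@np.array([.058*(np.cos(TH0)-np.cos(th)),y,.058*(np.sin(th)-np.sin(TH0))])
def st(tag=""):
    s=env.sense(); f=Rc.T@s["wrist_force"]; q=Rc.T@(s["ee_pos"]-P0)
    print(tag,round(s["t"],2),"q",(q*1000).round(1),"F",f.round(2),"w",round(s["gripper_width"]*1000,1),flush=True); return q,f
E
python3 - <<'E'
from h import *
for th in np.arange(.13,1.3,.14):
    env.movel(at(th,-.0004),rot(Y),rate=.05); q,f=st(round(th,2))
    if np.linalg.norm(f)>9: print("STOP");break
env.pause(.2);st()
p,_=viewer.read_camera("wrist"); cv2.imwrite("pics/w3.png",p[:,:,::-1])
E
```

```text
0.13 8.37 q [ 0.4 -0.1  6.1] F [ 0.28 -0.2   0.56] w 17.2
0.27 8.68 q [ 1.8 -0.1 14. ] F [-1.88  0.1  -0.24] w 17.2
0.41 8.98 q [ 4.3 -0.2 21.5] F [-2.79  0.07  1.13] w 17.1
0.55 9.29 q [ 8.2 -0.2 28.8] F [-4.43  0.24  1.71] w 17.3
0.69 9.6 q [13.5 -0.2 35.6] F [-5.41  1.31  4.39] w 17.1
0.83 9.91 q [19.9 -0.3 41.9] F [-4.68  1.37  4.73] w 17.1
0.97 10.22 q [26.7 -0.4 47. ] F [-3.84  1.5   5.25] w 17.2
1.11 10.53 q [34.1 -0.4 51.1] F [-2.3   1.71  4.35] w 17.2
1.25 10.83 q [41.3 -0.4 53.9] F [-1.55  1.31  4.54] w 17.1
 11.03 q [39.9 -0.4 53.4] F [-1.71  0.78  5.09] w 16.8
```

View pics/w3.png

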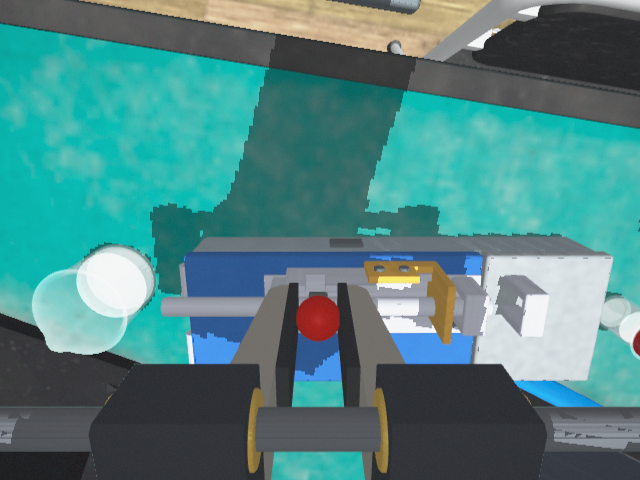

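The handle is up between the fingers at (318,318), and the brass stop plate is at (443,300). I'll slide the bolt and feel for the stop.

```bash
python3 - <<'E'
from h import *
up=np.array([0,0,.001])
env.movel(at(1.25,-.0004)+up,rot(Y),rate=.02); st("up")
env.movel(at(1.25,.016)+up,rot(Y),rate=.04); st()
env.movel(at(1.25,.0335)+up,rot(Y),rate=.04); st()
fs=[]; y=.0335
while y<.068:
    y+=.0006; env.movel(at(1.25,y)+up,rot(Y),rate=.012)
    s=env.sense(); f=Rc.T@s["wrist_force"]; fs.append(f[1]); qy=(Rc.T@(s["ee_pos"]-P0))[1]
    base=np.median(fs[:-2]) if len(fs)>4 else -1.5
    print(round(s["t"],2),round(y*1e3,1),round(qy*1e3,2),f.round(1),round(s["gripper_width"]*1e3,1))
    if f[1]<base-3.5: break
E
```

```text
up 11.33 q [39.8 -0.4 53.9] F [ 3.01  1.42 -5.72] w 17.0
 11.89 q [39.7 17.  54.2] F [ 3.66  2.23 -9.76] w 17.2
 12.47 q [39.6 34.4 54.3] F [ 2.7   1.91 -8.53] w 17.1
12.72 34.1 34.3 [ 2.9  1.6 -8. ] 17.0
12.97 34.7 34.41 [ 3.1 -0.3 -7.8] 17.1
13.22 35.3 34.89 [ 1.4 -1.6 -7.8] 16.9
13.47 35.9 35.83 [ 1.7 -1.3 -7.5] 17.4
13.72 36.5 36.57 [ 2.4 -0.6 -7.4] 16.9
13.97 37.1 37.2 [ 1.8 -0.7 -7.7] 17.5
14.22 37.7 37.82 [ 2.5 -1.5 -7.4] 17.1
14.47 38.3 38.37 [ 2.4  0.2 -7.3] 17.2
14.72 38.9 38.97 [ 2.1 -1.4 -6.7] 17.2
14.97 39.5 39.57 [ 2.7 -1.1 -8.5] 17.3
15.22 40.1 40.17 [ 3.4 -1.  -8. ] 17.1
15.47 40.7 40.82 [ 2.5 -1.1 -7.4] 17.3
15.72 41.3 41.37 [ 2.4 -1.2 -6.8] 16.9
15.97 41.9 41.95 [ 2.4  0.1 -8.1] 17.3
16.23 42.5 42.56 [ 2.4 -0.5 -6.9] 17.2
16.48 43.1 43.15 [ 2.6 -2.2 -7.9] 17.3
16.73 43.7 43.75 [ 2.9 -0.7 -7.4] 17.3
16.98 44.3 44.38 [ 2.6 -0.6 -6.7] 17.2
17.23 44.9 44.98 [ 2.6 -1.6 -7.2] 16.8
17.48 45.5 45.58 [ 1.9 -0.6 -7.3] 17.0
17.73 46.1 46.16 [ 1.9 -1.1 -7.4] 17.0
17.98 46.7 46.76 [ 2.5 -0.5 -7.4] 17.3
18.23 47.3 47.37 [ 2.7 -1.7 -6.9] 17.0
18.48 47.9 47.94 [ 3.3 -1.3 -6.4] 17.2
18.73 48.5 48.56 [ 3.2 -2.3 -7.6] 17.0
18.98 49.1 49.16 [ 2.4 -2.4 -7.5] 17.2
19.23 49.7 49.78 [ 2.5 -2.9 -7.3] 17.1
19.48 50.3 50.39 [ 2.1 -0.9 -7.5] 17.3
19.73 50.9 50.98 [ 1.7 -1.  -7.2] 17.1
19.98 51.5 51.56 [ 2.6 -1.4 -7.2] 17.1
20.23 52.1 52.15 [ 3.4 -2.  -6.9] 17.1
20.48 52.7 52.77 [ 1.5 -1.7 -7.3] 17.2
20.73 53.3 53.37 [ 2.4 -1.6 -7.4] 17.0
20.98 53.9 53.99 [ 2.1 -1.1 -7.7] 17.4
21.23 54.5 54.55 [ 2.7 -0.8 -6.8] 17.2
21.48 55.1 55.17 [ 2.6 -0.8 -7. ] 17.3
21.73 55.7 55.77 [ 1.3 -1.  -8.1] 17.2
21.98 56.3 56.35 [ 1.4 -1.  -7.3] 17.4
22.23 56.9 56.95 [ 1.9 -1.2 -7.4] 16.7
22.48 57.5 57.6 [ 2.1 -1.2 -7.2] 16.9
22.73 58.1 57.72 [ 2.5 -3.2 -7.5] 17.1
22.98 58.7 57.85 [ 1.7 -4.  -7.4] 17.3
23.23 59.3 57.96 [ 1.8 -6.2 -6.5] 17.1
```

Stop felt at q_y ≈ 57.6 mm. I'll back off about 1.3 mm to the middle of the notch, then lower.

```bash
python3 - <<'E'
from h import *
y=.0563
env.movel(at(1.25,y)+[0,0,.0005],rot(Y),rate=.02); st("back")
for th in np.r_[np.arange(1.15,.1,-.1),.08,.04,.01]:
    env.movel(at(th,y)+[0,0,.0005*np.sin(th)],rot(Y),rate=.05 if th<.7 or th>1.1 else .03); q,f=st(round(th,2))
    if np.linalg.norm(f)>9.5: print("STOP");break
env.pause(.2);st()
E
```

```text
back 23.52 q [39.7 56.8 54.1] F [ 0.13 -1.01  0.67] w 17.0
1.15 23.79 q [33.8 56.7 51.5] F [ 0.78  0.4  -3.06] w 17.2
1.05 24.13 q [28.9 56.6 48.8] F [ 1.45  1.08 -3.  ] w 17.1
0.95 24.48 q [24.2 56.3 45.7] F [ 2.38  1.29 -5.32] w 17.5
0.85 24.82 q [19.7 56.3 42.1] F [ 3.87  1.58 -4.4 ] w 17.0
0.75 25.16 q [15.5 56.3 38. ] F [ 3.35  0.98 -4.88] w 16.9
0.65 25.43 q [11.6 56.3 33.5] F [ 3.14  1.43 -3.99] w 17.5
0.55 25.69 q [ 8.3 56.3 28.6] F [ 3.31  1.13 -2.64] w 17.1
0.45 25.96 q [ 5.6 56.3 23.5] F [ 3.71  0.65 -2.63] w 16.9
0.35 26.23 q [ 3.4 56.3 18.1] F [ 3.82  1.22 -2.04] w 17.2
0.25 26.49 q [ 1.7 56.3 12.5] F [ 4.79  1.82 -1.49] w 17.0
0.15 26.76 q [ 0.6 56.3  6.8] F [ 3.41  1.48 -1.38] w 16.9
0.08 27.01 q [ 0.2 56.3  2.8] F [ 3.89 -0.1  -1.43] w 17.1
0.04 27.26 q [ 0.1 56.3  0.6] F [ 3.37  1.31 -1.05] w 17.1
0.01 27.51 q [ 0.  56.3 -0.9] F [1.26 1.25 4.08] w 17.0
 27.71 q [ 0.1 56.3 -0.9] F [2.34 1.13 5.63] w 17.1
```

The handle went down freely and bottomed at about 5 N. Now release, retreat straight up and check.

```bash
python3 - <<'E'
from h import *
env.movel(at(.025,.0563),rot(Y),rate=.02); st()
effector.release(); env.pause(.2); st("rel")
env.movel(env.sense()["ee_pos"]+np.array([0,0,.10]),rot(Y),rate=.12); st("up")
p,d,w=cloud("wrist"); cv2.imwrite("pics/w4.png",p[:,:,::-1])
hsv=cv2.cvtColor(p,cv2.COLOR_RGB2HSV); m=((hsv[...,0]<8)|(hsv[...,0]>172))&(hsv[...,1]>150)&(hsv[...,2]>60)&(d>0)&(w[...,0]<.48)
q=w[m]; A=np.c_[2*q,np.ones(len(q))]; s=np.linalg.lstsq(A,(q**2).sum(1),rcond=None)[0]
print(m.sum(),s[:3].round(4),"expected",(at(.03,.0563)+[0,0,.019]).round(4),"travel mm",(Rc.T@(s[:3]-[.4481,.0005,.0658])*1000).round(1))
E
```

```text
27.96 q [ 0.  56.3 -0.3] F [3.61 0.94 0.24] w 17.2
rel 29.32 q [-0.  56.3 -0.3] F [-0.86  0.51 -0.14] w 91.8
up 30.31 q [-0.5 56.4 99.2] F [-0.27  0.61 -0.34] w 91.9
596 [0.4393 0.0571 0.0654] expected [0.4394 0.0559 0.065 ] travel mm [-0.  57.2 -0.4]
```

View pics/w4.png

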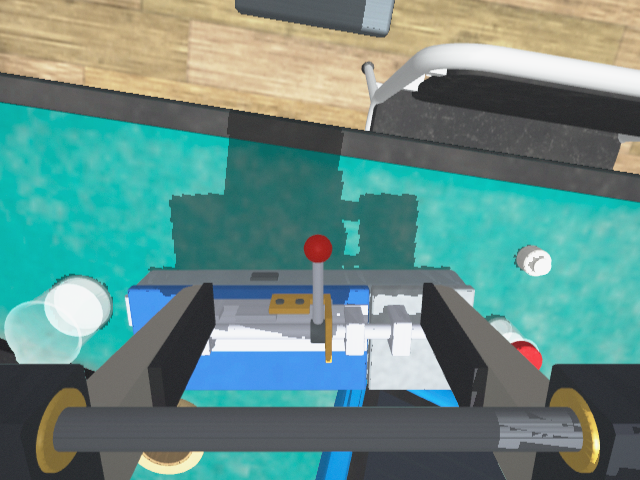

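The handle is down in the locked notch beside the brass stop, with the knob at (318,248). The rod passes through the staple at (400,330), the bystanders are still in place, and the gripper is clear.

```bash
python3 -c "
from station import *
print(workorder.finish_job())"
```

```text
the job is handed in; nothing more can be done
None
```

The case is locked and the job is handed in at about 30 s of the 46 s allowed: I slid the bolt about 57 mm until it met the stop, lowered the handle fully into the locked notch and let go, with wrist forces staying around 10 N or less and the vial, beaker and weight untouched.

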